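# Shut the food caddy and swing the guard over its latch button

## Task

With a fingertip, push down the open lid of the orange food waste caddy until it is fully shut; only then push the green guard arm round, by its upright fin, until its round pad sits centred over the black latch button and hides it, and leave it there. Use only the fingers, do not press the button or swing the lid wide open, and do not lift or shift the jar, cup, foil tray or spoon.

Things in the scene. Friction and masses are not known exactly. Their poses are not given: they have to be found in the camera images.
- caddy: Orange open-topped box, 200 (x) x 240 (y) x 150 (z) mm, walls 4 mm, fixed to the shelf; origin at the centre of its underside. Its front (the side that opens) faces its own -x; +y is its left as seen from the robot.
- lid (a joint): Angle of the orange lid, rad: 0 = fully shut (level, on its stop), grows as it opens upward (starts 0.35 to 0.8; stop at 1.3). A stiff friction hinge: the lid stays where it is left, and about 2 N down near its front edge closes it.
- lid_hinge (a point): Middle of the lid's hinge line (parallel to the caddy's y): 105 mm towards +x from the caddy's origin and 150 mm up. The hinge line lies in the lid's underside; the lid plate is 10 mm thick, 250 mm wide and reaches 215 mm from the hinge to the front. Button and guard ride on it; its left (+y) half is bare from 25 mm beside the middle line outward.
- lid_edge (a point): Middle of the lid's front top edge, 215 mm from the hinge line, 10 mm above the lid's underside.
- button (a joint): Travel of the black latch button, m: 0 = up, 0.004 = fully in (about 5 N; it starts to move at 1 N). To be left unpressed: 0.002 or more counts as pressed.
- button_top (a point): Centre of the button's top: a black cap of 24 mm diameter, 165 mm from the hinge line towards the front on the lid's middle line; its top is 11 mm above the lid's top.
- guard (a joint): Angle of the green guard arm about an axis normal to the lid, rad: 0 = arm points to the front, pad centred over the button; positive = counter-clockwise from above (at +1.57 it points to the caddy's -y, the right). Starts 0.8 to 1.7; stops at -0.8 and 2.0, so it can overshoot. It stays where left (friction 0.08 N m, about 1.2 N at the fin).
- guard_pivot (a point): Guard's pivot on the lid's top: 75 mm from the hinge line towards the front, on the middle line. The hub is 30 mm in diameter and 26 mm tall; the arm is 12 mm wide.
- guard_fin (a point): Middle of the guard's upright fin, 70 mm from the pivot along the arm, 41 mm above the lid's top. The fin stands on the arm along its length: 55 mm long (45 to 100 mm from the pivot), 5 mm thick, from 24 to 58 mm above the lid's top.
- guard_pad (a point): Centre of the round green pad at the arm's end, 90 mm from the pivot: 44 mm in diameter, from 16 to 24 mm above the lid's top, so it passes 5 mm above the button.
- jar: Clear glass jam jar with a steel cap, 72 mm in diameter, 110 mm tall, 0.3 kg, loose; origin at the centre of its underside. Leave alone.
- cup: White plastic cup, rim 76 mm in diameter, 95 mm tall, 60 g, loose; origin at the centre of its underside. Leave alone.
- tray: Aluminium foil tray, 160 x 110 x 35 mm, loose; origin at the centre of its underside. Leave alone.
- spoon: White plastic spoon, 170 mm long, lying on the shelf in front of the caddy, along its own x. Leave alone.

How it is judged (in metres and radians):
On the way, in this order (a step that is already met when the one before it is completed fails the run):
1. the lid is pushed fully shut, with the guard still to the side (value of joint lid below 0.04 rad and value of joint guard above 0.4 rad), for 0.2 s.
2. the guard is turned over the button, the lid being shut (value of joint lid below 0.04 rad and value of joint guard between -0.13 and 0.13 rad), for 0.2 s.
At the end, for the whole second after the job is handed in: The lid is shut (within 0.04 rad), the guard rests within 0.13 rad of straight over the button (pad centre within 12 mm of it), the button is up, and jar, cup, tray and spoon are within 20 mm of their starts (all of step 2 and value of joint button below 0.002 m and velocity of joint guard between -0.02 and 0.02 rad/s and distance of each of jar, cup, tray, spoon from where it was at the start of the episode below 0.02 m); the robot touches nothing.
It fails at once if something other than the fingers pushes on the caddy, its lid or guard (over 3 N) (contact force between the arm and caddy above 3 N).
It fails at once if the button is pressed (2 mm or more) (value of joint button above 0.002 m).
It fails at once if the lid is raised wider than it can start (over 0.95 rad) (value of joint lid above 0.95 rad).
It fails at once if the guard is turned towards the button (below 0.4 rad) while the lid is open (over 0.15 rad) (value of joint guard below 0.4 rad and value of joint lid above 0.15 rad).
It fails at once if jar, cup, tray or spoon is moved more than 20 mm, lifted or knocked over (distance of any of jar, cup, tray, spoon from where it was at the start of the episode above 0.02 m or angle between any of jar, cup, tray, spoon's own z axis and vertical above 0.3 rad).
It also fails if it takes over 51 s, if anything falls off the work surface, if the arm or the gripper's body presses on something with over 40 N, if the wrist force passes 120 N, or if a joint passes its speed limit or range.

## Robot

A 6-joint arm with a two-finger parallel gripper is mounted at the origin on the work surface. World frame = base frame: x ahead of the robot, y to its left, z up, the work surface at z = 0. Lengths are in mm, angles in rad, forces in N, time in s.
With the tool pointing down it reaches from about 275 to 825 mm from the base axis. Payload 4.9 kg.
Tool frame: the origin (TCP) lies at the very end of the fingers, on their centre line; the grasp point (between the pads) lies 19 mm behind it; z points along the fingers, y is the line along which they close (so a half turn about z gives the same grasp; the last joint's range is limited). The gripper opens to 85 mm and grips with 20 to 120 N. Pads are 22 mm wide; open, the fingers measure 114 mm over their backs; the gripper's body (76 mm by 85 mm) begins 54 mm behind the grasp point. The pads swing forward as they close: fully open they stand 13 mm farther back than shut.
Start: joints at [-1.446, 0.326, -0.193, 1.052, 0, 1.437], TCP at [140.768, -531.698, 231.281] pointing down, gripper open.
Joint ranges: [-2.65, 2.65], [-0.97, 1.79], [-1.3, 1.35], [-1.93, 2.1], [-1.47, 1.37], [-3.14, 3.14]. Speed limits (rad/s): [2.57, 2.57, 3.14, 3.14, 3.14, 3.14].

## Interface

Orientations are given as [roll, pitch, yaw] about the fixed x, y, z axes, in that order (R = Rz(yaw) Ry(pitch) Rx(roll)).
In Python, from bench import bot, solve_ik, imaging gives the robot as it stands. Calls block until the motion is done:
- bot.move_ptp(position, orientation): joint-space move of the TCP to a pose.
- bot.movel(position, rot=None, max_speed=150, threshold=None): straight line of the TCP; rot=None keeps the orientation; max_speed is the mean speed in mm/s. With threshold (N) it stops when the force on the tool has changed by that much, and returns True; else False.
- bot.move_j(angles): joint-space move.
- bot.grip(opening, effort=None): opening from 0.0 (shut) to 1.0 (fully open); effort is the grip in N (None keeps the last); returns when the fingers have stopped.
- bot.dwell(seconds).
- solve_ik(position, orientation): joint angles nearest the present ones, or None.
- bot.get_state(): the state.
- imaging.capture(name): name is "side" or "top" or "wrist"; returns the picture (400x640x3 uint8, blue, green, red); there is no depth.
- imaging.camera_model(name): a dict with "K" (3x3 intrinsics, pixels), "position" and "rotation" of the camera in the world. Camera axes: x right, y up, looking along -z (the intrinsics and any distortion apply to the point x, -y, -z); pixel columns grow to the right and rows downward; lengths in mm; the calibration is good to about 2 mm. A picture is of the moment at which its call begins: read the wrist's pose just before it. camera_model takes no time and is no camera call; for the wrist camera it gives the pose at the moment of the call.
A pose or a line that the arm cannot do raises bot.IKError and nothing moves.
- bot.sign_off(): hands the job in; it is judged then, once.
The state is a dict: "t": time; "qpos": joint angles; "joint_velocities": joint speeds; "effort": joint torques, N m; "tcp_pos": TCP position; "orientation": TCP orientation; "contact_force": force on the tool from outside, world axes, zero at the start; "wrist_torque": the same for the moment, N m; "opening": opening from 0.0 (shut) to 1.0 (fully open); "gripper_force": force on a finger pad.
Only numpy, scipy, OpenCV 4.12 (cv2) and the standard library are available. Lean on these libraries where they do the work, as an engineer would, in place of code of your own. Each camera call takes 0.05 s, during which the arm holds its last target. There are 200 camera calls.

## Working session

There is one attempt and no reset: what is moved stays moved. The work goes in short steps, each a Python script; the robot and the scene stay as the last script left them, time stands still between calls to the robot, and variables do not carry over. Pictures are saved under pics/ and viewed, at most 10 in all, crops included, and the job is handed in when it is done.

```bash
ls; mkdir -p pics; python3 - <<'E'
from bench import bot, imaging
import cv2
for n in("side","top"):
    cv2.imwrite(f"pics/{n}0.png",imaging.capture(n))
    m=imaging.camera_model(n);print(n,{k:(v.tolist() if hasattr(v,'tolist') else v) for k,v in m.items()})
s=bot.get_state();print(s['t'],s['tcp_pos'],s['orientation'])
E
```

```text
pics
side {'K': [[393.14826606608335, 0.0, 316.0545019848234], [0.0, 393.14826606608335, 207.92390313653013], [0.0, 0.0, 1.0]], 'position': [403.0091698456578, 995.5887234349324, 695.8701667709128], 'rotation': [1.0114744318963507, -0.020074182298939425, -2.9657367638261913]}
top {'K': [[462.6747071069873, 0.0, 327.0930804584883], [0.0, 462.6747071069873, 198.68200202935296], [0.0, 0.0, 1.0]], 'position': [364.1798088407705, 78.44939697926743, 1334.2756775432415], 'rotation': [0.15715009262583202, -0.01632484203194906, -1.5661235432135743]}
0.1 [ 140.68884894 -531.17225079  230.57886203] [-3.14005441e+00 -1.65245494e-04  2.58810881e-01]
```

View pics/side0.png

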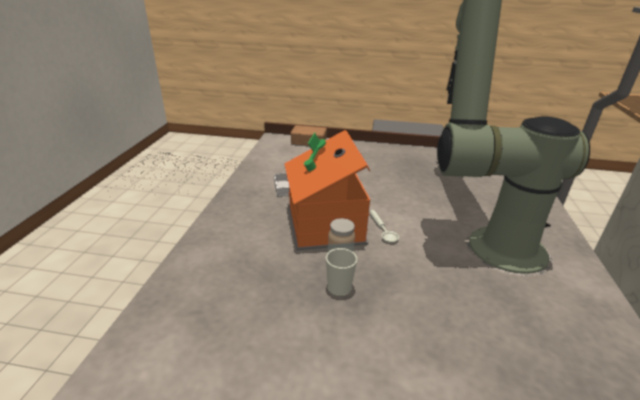

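View pics/top0.png

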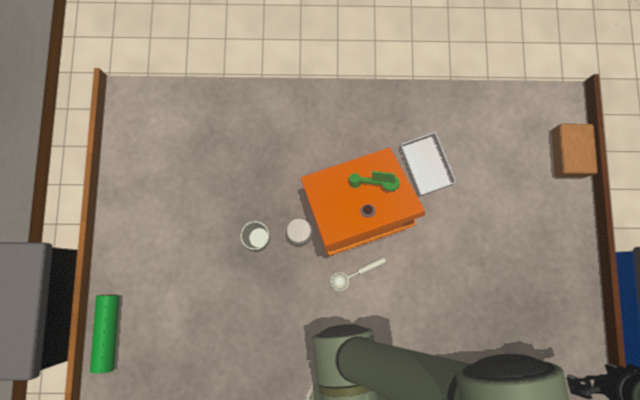

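The caddy is near side (330,190) and top (363,200). The jar is at top (298,231), the cup at (256,236) and the tray at (428,164). I'll enlarge both views to read the lid corners.

```bash
python3 - <<'E'
import cv2,numpy as np
a=cv2.imread("pics/side0.png")[120:260,265:405];b=cv2.imread("pics/top0.png")[135:275,290:430]
f=lambda i:cv2.resize(i,(560,560),interpolation=cv2.INTER_CUBIC)
cv2.imwrite("pics/z0.png",f(a));cv2.imwrite("pics/z1.png",f(b))
E
```

```text
(no output)
```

View pics/z0.png

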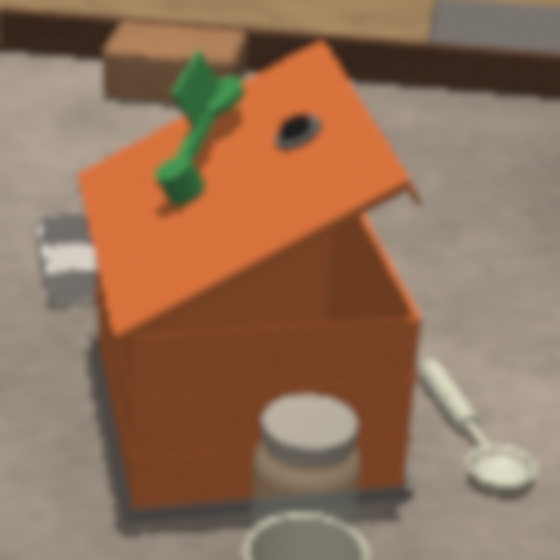

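View pics/z1.png

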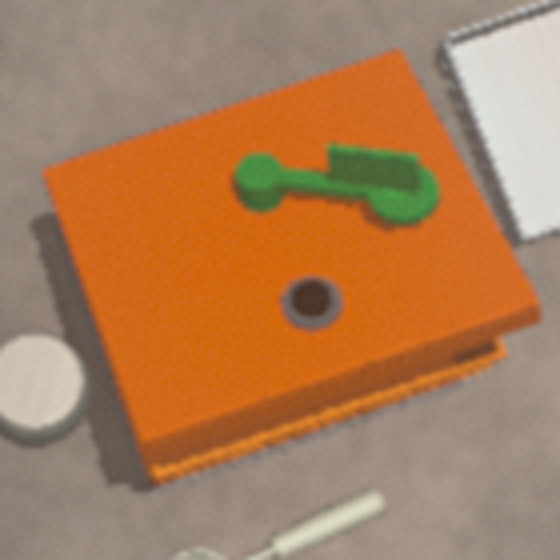

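In side z0 the lid top corners are: front-far (325,40), front-near (408,183), hinge-far (78,178) and hinge-near (115,333). The button is at (300,130). In top z1 they are: hinge (45,172) and (400,50), front (140,440) and (540,308). There the button is at (312,297), the hub top at (260,168) and the pad at (404,192). Next I'll fit one caddy model to both views.

```bash
cat > fit.py <<'E'
import numpy as np
from scipy.spatial.transform import Rotation as R
from scipy.optimize import least_squares
from bench import imaging
def proj(P,m):
    Rm=R.from_euler('xyz',m['rotation']).as_matrix()
    c=(np.asarray(P)-m['position'])@Rm; c=c*[1,-1,-1]
    u=c@np.asarray(m['K']).T; return u[:,:2]/u[:,2:]
def lidpt(p,d,y,h):
    "d from hinge to the front, y left, h above underside -> world"
    x0,y0,z0,yaw,a=p[:5]
    return box(p,105-d*np.cos(a)+h*np.sin(a), y, 150+d*np.sin(a)+h*np.cos(a))
def box(p,x,y,z):
    c,s=np.cos(p[3]),np.sin(p[3]); return np.array([p[0]+c*x-s*y,p[1]+s*x+c*y,p[2]+z])
def gpt(p,r,h): return lidpt(p,75+r*np.cos(p[5]),-r*np.sin(p[5]),10+h)
E
cat > run1.py <<'E'
from fit import *
S=lambda u,v:np.array([265+(u-1.5)/4,120+(v-1.5)/4]);T=lambda u,v:np.array([290+(u-1.5)/4,135+(v-1.5)/4])
obs=[('side',S(325,40),lambda p:lidpt(p,215,-125,10)),('side',S(408,183),lambda p:lidpt(p,215,125,10)),
('side',S(78,178),lambda p:lidpt(p,0,-125,10)),('side',S(115,330),lambda p:lidpt(p,0,125,5)),
('side',S(300,130),lambda p:lidpt(p,165,0,21)),('side',S(418,318),lambda p:box(p,-100,120,150)),
('side',S(403,487),lambda p:box(p,-100,120,0)),('side',S(135,508),lambda p:box(p,100,120,0)),
('top',T(45,172),lambda p:lidpt(p,0,125,10)),('top',T(400,50),lambda p:lidpt(p,0,-125,10)),
('top',T(140,440),lambda p:lidpt(p,215,125,10)),('top',T(540,308),lambda p:lidpt(p,215,-125,10)),
('top',T(312,297),lambda p:lidpt(p,165,0,21)),('top',T(260,168),lambda p:gpt(p,0,26)),('top',T(404,192),lambda p:gpt(p,90,24)),
('side',S(180,168),lambda p:gpt(p,0,26)),('side',S(195,88),lambda p:gpt(p,72,41)),('top',T(375,165),lambda p:gpt(p,72.5,45))]
M={n:imaging.camera_model(n) for n in('side','top')}
f=lambda p:np.concatenate([proj(g(p)[None],M[n])[0]-o for n,o,g in obs])
r=least_squares(f,[550,50,0,0,.6,1.2],loss='soft_l1',x_scale=[100,100,100,1,1,1])
p=r.x;np.save('p.npy',p);print(p.round(3));print(f(p).reshape(-1,2).round(1).tolist())
print('edge',lidpt(p,215,0,10),'button',lidpt(p,165,0,21),'fin',gpt(p,70,41))
q=p.copy();q[4]=0;print('shut fin',gpt(q,70,41),'edge',lidpt(q,215,0,10))
def plane(n,uv,z):
    m=M[n];d=R.from_euler('xyz',m['rotation']).as_matrix()@(np.linalg.inv(m['K'])@[*uv,1]*[1,-1,-1]);c=np.array(m['position']);return c+d*(z-c[2])/d[2]
print('jar',plane('top',(298,231),110),'cup',plane('top',(255,236),95),'spoon',plane('top',(340,282),5),plane('top',(385,261),5))
E
python3 run1.py
```

```text
[ 5.44425e+02 -2.41960e+01 -9.22000e-01  3.35000e-01  4.62000e-01
  1.02600e+00]
[[-0.1, 0.5], [0.6, -0.3], [0.5, -2.9], [0.8, 1.0], [-1.4, -1.3], [0.2, -0.5], [-0.7, 1.1], [-1.3, 1.5], [-0.6, -0.5], [1.1, 0.0], [0.1, 0.9], [0.2, -0.4], [-0.1, 0.2], [-0.1, 0.8], [0.2, -0.5], [-1.9, -0.7], [0.5, 0.6], [0.0, 0.3]]
edge [466.07367277 -51.46402646 253.93792395] button [512.97109815 -35.14277289 241.47806138] fin [590.68325249 -71.47686307 244.36817715]
shut fin [558.15875651 -82.7960462  200.07781566] edge [440.53701341 -60.35130096 159.07781566]
jar [471.10720215 135.99307068 110.        ] cup [458.34289987 251.2636773   95.        ] spoon [336.49131015  20.08818573   5.        ] [ 396.05152885 -108.40841169    5.        ]
```

The fit is good: residuals are about 1 px, and z0 comes out at -1 mm where 0 is expected. Lid ≈ 0.46 and guard ≈ 1.03, both within their start ranges. I'll shut the lid on its bare left half.

```bash
python3 - <<'E'
from fit import *
from bench import bot
import cv2
p=np.load('p.npy');yaw=p[3];o=[np.pi,0,yaw]
P=box(p,105-170,65,0)
bot.grip(0.0)
s=bot.get_state();bot.movel([*s['tcp_pos'][:2],330],max_speed=150)
bot.move_ptp([P[0],P[1],330],o)
print(bot.get_state()['qpos'],bot.get_state()['contact_force'])
bot.movel([P[0],P[1],265],max_speed=100)
print(bot.movel([P[0],P[1],152],max_speed=50,threshold=14))
s=bot.get_state();print(s['t'],s['tcp_pos'],s['contact_force'])
bot.dwell(.4)
bot.movel([P[0],P[1],330])
cv2.imwrite('pics/s1.png',np.hstack([cv2.resize(imaging.capture(n)[a:a+140,b:b+140],(400,400),interpolation=cv2.INTER_CUBIC) for n,a,b in(('side',120,265),('top',135,290))]))
E
```

```text
[-1.27046796e-01  1.10578710e-01 -2.17209820e-01  1.24300203e+00
 -2.04172591e-04  2.68086786e+00] [-0.64734571  0.02889437  0.38771111]
True
6.6167 [461.58425787  15.82699507 159.95830045] [-2.4078541   0.81355717  8.16038705]
```

View pics/s1.png

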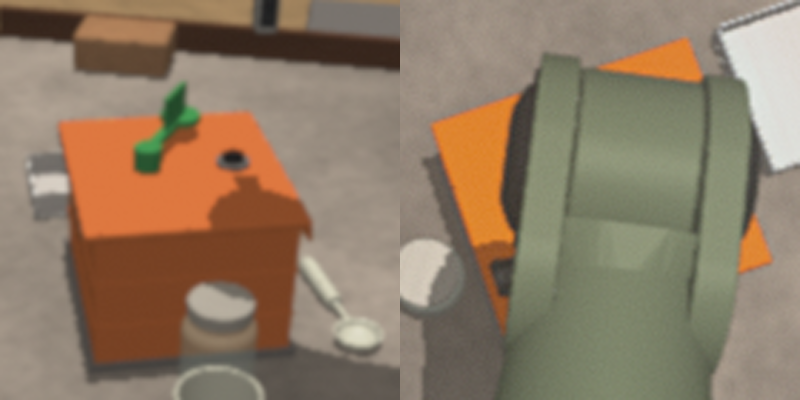

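The lid is level: the finger stopped at z=160, as expected, and the side view agrees (guard still to the right, button black at (233,160)). Next I'll sweep the fin round, stopping short of the button.

```bash
cat > arc.py <<'E'
from fit import *
from bench import bot
import cv2
p=np.load('p.npy');p[4]=0;p[2]=0
def pose(g,off,z=192,r=72):
    a=np.pi+p[3]+g;piv=lidpt(p,75,0,10)
    q=piv+r*np.array([np.cos(a),np.sin(a),0])+off*np.array([-np.sin(a),np.cos(a),0]);q[2]=z
    return q,[np.pi,0,p[3]+g]
def shot(f):
    cv2.imwrite(f,np.hstack([cv2.resize(imaging.capture(n)[a:a+120,b:b+120],(400,400),interpolation=cv2.INTER_CUBIC) for n,a,b in(('side',120,265),('top',135,290))]))
E
python3 - <<'E'
from arc import *
q,o=pose(1.03,45,330);bot.move_ptp(q,o);f0=bot.get_state()['contact_force']
q,o=pose(1.03,45);print(bot.movel(q,o,threshold=8))
for g,off in [(1.03,30),(1.03,17),(.88,17),(.72,17),(.56,17),(.4,17),(.25,17)]:
    q,o=pose(g,off);bot.movel(q,o,max_speed=50)
    s=bot.get_state();print(round(s['t'],1),g,s['tcp_pos'].round(0),(s['contact_force']-f0).round(1))
shot('pics/s2.png')
E
```

```text
False
11.0 1.03 [587. -91. 192.] [-0.2 -0.6  1.8]
11.4 1.03 [574. -88. 192.] [ 0.2 -0.3  0.5]
11.8 0.88 [564. -88. 192.] [ 0.4 -1.5  0.9]
12.2 0.72 [552. -85. 192.] [-0.5  0.2  1.5]
12.6 0.56 [541. -81. 192.] [-0.   0.   1.7]
12.9 0.4 [531. -75. 192.] [ 0.3 -0.5  0.8]
13.3 0.25 [522. -68. 192.] [-0.1 -1.2  0.7]
```

View pics/s2.png

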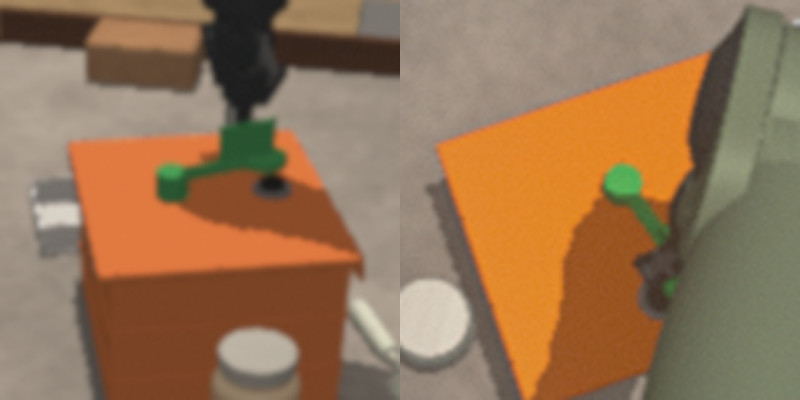

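The fin is moving with the finger. In the side view the hub top is at (172,172), the fin spans x 220–275 with its top right at (275,120), and the pad's right tip is near (287,160). The button still shows at (272,186). I'll work out the guard angle from the fin's corners.

```bash
python3 - <<'E'
from arc import *
m={n:imaging.camera_model(n) for n in('side','top')}
for g in (0,.1,.2,.3,.4,.5):
    p[5]=g
    f=lambda n,P,o:((proj(np.array(P),m[n])-o)*400/120).round(0).tolist()
    print(g,f('side',[gpt(p,0,26),gpt(p,45,58),gpt(p,100,58),gpt(p,90,24)],(265,120)),f('top',[gpt(p,0,26),gpt(p,40,16)],(290,135)))
E
```

```text
0 [[169.0, 165.0], [222.0, 129.0], [284.0, 126.0], [270.0, 162.0]] [[223.0, 178.0], [239.0, 230.0]]
0.1 [[169.0, 165.0], [220.0, 127.0], [281.0, 121.0], [268.0, 157.0]] [[223.0, 178.0], [244.0, 228.0]]
0.2 [[169.0, 165.0], [219.0, 125.0], [277.0, 116.0], [264.0, 153.0]] [[223.0, 178.0], [249.0, 225.0]]
0.3 [[169.0, 165.0], [217.0, 123.0], [271.0, 112.0], [259.0, 149.0]] [[223.0, 178.0], [253.0, 223.0]]
0.4 [[169.0, 165.0], [214.0, 121.0], [265.0, 108.0], [254.0, 145.0]] [[223.0, 178.0], [257.0, 219.0]]
0.5 [[169.0, 165.0], [211.0, 119.0], [258.0, 104.0], [248.0, 141.0]] [[223.0, 178.0], [261.0, 216.0]]
```

Observed minus the hub offset gives g ≈ 0.27, close to the 0.25 commanded. I'll finish to 0, back off along +g, rise and check.

```bash
python3 - <<'E'
from arc import *
for g in (.12,0):
    q,o=pose(g,17);bot.movel(q,o,max_speed=40)
bot.dwell(.3)
q,o=pose(0,45);bot.movel(q,o,max_speed=80)
q,o=pose(0,45,330);bot.movel(q,o)
bot.move_ptp([250,-400,330],[np.pi,0,.3]); print(bot.get_state()['t'])
shot('pics/s3.png')
E
```

```text
17.6
```

View pics/s3.png

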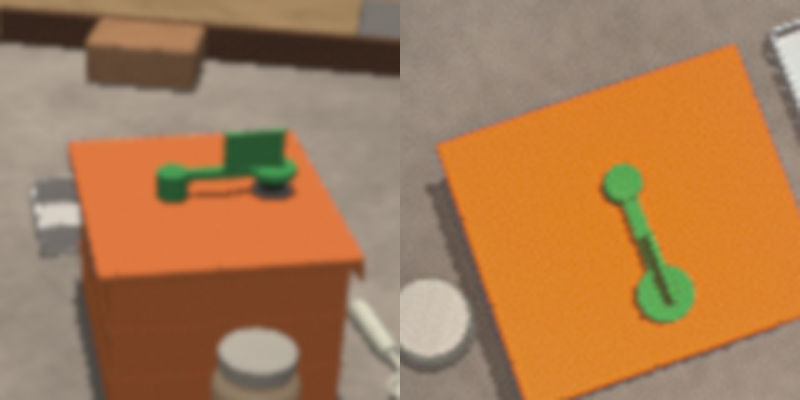

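The pad now covers the button. In the top view the hub is at (622,181) and the pad at (665,294), a direction of 0.36 rad against 0.33–0.335 for the lid's side, so g ≈ 0.03. The lid is flat and nothing else has moved, so I'm handing in.

```bash
python3 -c "
from bench import bot
print(bot.sign_off())"
```

```text
the job is handed in; nothing more can be done
None
```

I pushed the lid fully shut, then turned the guard over the button to about 0.03 rad off centre (limit 0.13), and handed the job in after about 18 s; the hand-in gave no verdict.

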